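# Put three mixed-up circuit boards back in their own trays

### The job

The boards in the bays nearest the robot have been mixed up: each lies in the tray of another kind. Move every board into the near bay of the tray whose far bay holds a board of the same kind, flat on the bay's floor; the empty mat is free for setting a board aside on the way. Set the boards down upright, never drop them, and leave the reel, the tip cleaner and the bottle where they stand.

Things in the scene. Friction and masses are not known exactly. Their poses are not given: they have to be found in the camera images.
- psu_board: Loose power-supply board 84x56 mm, ~160 g. Green, 1.6 thick, on four 6 mm corner feet (top 7.6 above feet). Origin: board centre at feet level; x along the longer side, z up; end for end is the same. Grip across y its central transformer: yellowish winding 28 in x, 30 wide, 24 tall above the board, dark core 36x14x28 tall. Other tall parts lie beyond 20 mm along x.
- relay_board: Loose relay board 90x50 mm, ~110 g. Green, 1.6 thick, on four 6 mm corner feet (top 7.6 above feet). Origin: board centre at feet level; x along the longer side, z up; end for end is the same. Grip across y its central row of four dark relays: 64 in x, 19 wide, 15.5 tall above the board. Green terminals at both ends.
- amp_board: Loose amplifier board 76x64 mm, ~140 g. Green, 1.6 thick, on four 6 mm corner feet (top 7.6 above feet). Origin: board centre at feet level; x along the longer side, z up; end for end is the same. Grip across y its central finned aluminium heatsink: 46 in x, 24 wide, 30 tall above the board. Capacitors and terminals at the ends.
- psu_tray: Fixed black two-bay tray, 228x88x11, for boards with a transformer: one, fixed, shows in its far (+x) bay. The near bay is to be filled and starts with a wrong board. Bays 108x80 inside, 112 apart along x; floor 3 thick, walls 4 thick, tops 11 above the bench. Origin: under the near bay's centre, at bench level; x to the far bay. mm.
- relay_tray: Fixed black two-bay tray, 228x88x11, for boards with a row of four relays: one, fixed, shows in its far (+x) bay. The near bay is to be filled and starts with a wrong board. Bays 108x80 inside, 112 apart along x; floor 3 thick, walls 4 thick, tops 11 above the bench. Origin: under the near bay's centre, at bench level; x to the far bay. mm.
- amp_tray: Fixed black two-bay tray, 228x88x11, for boards with a finned heatsink: one, fixed, shows in its far (+x) bay. The near bay is to be filled and starts with a wrong board. Bays 108x80 inside, 112 apart along x; floor 3 thick, walls 4 thick, tops 11 above the bench. Origin: under the near bay's centre, at bench level; x to the far bay. mm.
- mat: Empty grey-blue antistatic mat, 150 x 120 mm, 2 mm thick, fixed: the free spot, where a board may be set down for a while. Origin: centre of its underside; x along its longer side.
- solder_reel: Bystander: upright reel of solder with black flanges, diameter 60 mm, 48 mm tall, loose. Origin: centre of its underside.
- tip_cleaner: Bystander: round dark pot of brass wool for cleaning iron tips, diameter 86 mm, 45 mm tall, loose. Origin: centre of its underside.
- flux_bottle: Bystander: small white flux bottle with black collar and pointed nozzle, diameter 40 mm, 96 mm tall, loose. Origin: centre of its underside.
There are look-alikes about, which are no part of the job. What is shaped like the relay_tray but red is not meant.

How it is judged:
By the outcome, as a careful person would: the job done as asked, in the order asked, and still so for the second after the job is handed in, with the robot touching nothing.
It also fails if it takes over 106 s, if anything falls off the work surface, if the arm or the gripper's body presses on something with over 40 N, if the wrist force passes 120 N, or if a joint passes its speed limit or range.

### The arm

A 7-joint arm with a two-finger parallel gripper is mounted at the origin on the work surface. World frame = base frame: x ahead of the robot, y to its left, z up, the work surface at z = 0. Lengths are in m, angles in rad, forces in N, time in s.
With the tool pointing down it reaches from about 0.4 to 0.875 m from the base axis. Payload 19.3 kg.
Tool frame: the origin (TCP) lies at the very end of the fingers, on their centre line; the grasp point (between the pads) lies 19 mm behind it; z points along the fingers, y is the line along which they close (so a half turn about z gives the same grasp; the last joint's range is limited). The gripper opens to 85 mm and grips with 20 to 120 N. Pads are 22 mm wide; open, the fingers measure 114 mm over their backs; the gripper's body (76 mm by 85 mm) begins 54 mm behind the grasp point. The pads swing forward as they close: fully open they stand 13 mm farther back than shut.
Start: joints at [1.222, 0.521, -0.036, 1.599, 0.021, 1.021, -0.113], TCP at [0.172, -0.601, 0.231] pointing down, gripper open.
Joint ranges: [-2.91, 2.91], [-0.3, 2.13], [-1.5, 1.42], [0.17, 2.43], [-1.26, 4.41], [0.16, 1.93], [-2.52, 2.52]. Speed limits (rad/s): [1.89, 1.89, 2.39, 2.39, 3.01, 3.01, 3.01].

### API

Orientations are given as [roll, pitch, yaw] about the fixed x, y, z axes, in that order (R = Rz(yaw) Ry(pitch) Rx(roll)).
In Python, from workcell import bot gives the robot as it stands.
- The arm moves only by the shell command python3 -m crank 'ROWS' [FORCE]. ROWS is a JSON object of lists of equal length, an entry for each row: "travel": the shift along the world's x, y, z in cm, a list of three; "turn": the turn, a rotation vector about the world's x, y, z in degrees, a list of three; "gripper": the closure, from 0 (fully open) to 1 (shut). A call has exactly 5 rows; each row is the pose to reach, as a shift and turn from the pose commanded when the call began; what a row does not reach only later rows make up. A row lasts 1/10 s, in which the tool goes at most 50 mm and 8.59 degrees, less where a joint would pass 70% of its speed; a pose out of reach is approached as far as the arm can. A call with a gripper value outside its range is refused whole. The fingers move at their own pace and stop on an object; FORCE is the grip in N (left out, the last holds). Time passes only in rows, so rows that repeat a pose let the fingers close, or fill a call up. It gives the time, the measured TCP pose, the force, the opening and the grip force at its end, in the units of the state.
- bot.observe(): the state, without advancing time (a new reading comes with each control period).
- bot.grab_frame(name): name is "side" or "top"; returns a dict with "pixels" (384x512x3 uint8, red, green, blue), "fx", "fy", "cx", "cy" (pixels), "extrinsics" (4x4, takes a point from world to camera coordinates). Camera axes: x right, y down, z forward; pixel columns grow to the right and rows downward; lengths in m; the calibration is good to about 2 mm. A picture is of the moment at which its call begins. There is no depth.
- bot.job_done(): hands the job in; it is judged then, once.
The state is a dict: "clock": time; "qpos": joint angles; "qd": joint speeds; "joint_efforts": joint torques, N m; "position": TCP position; "tool_rot": TCP orientation; "force": force on the tool from outside, world axes, zero at the start; "moment": the same for the moment, N m; "grip_width": finger opening in m; "finger_force": force on a finger pad.
Only numpy, scipy, OpenCV 4.12 (cv2) and the standard library are available. Lean on these libraries where they do the work, as an engineer would, in place of code of your own. Each camera call takes 0.05 s, during which the arm holds its last target. There are 200 camera calls.

## Working session

There is one attempt and no reset: what is moved stays moved. The work goes in short steps, Python scripts to look and compute and a shell command to move; the robot and the scene stay as the last step left them, time stands still between calls to the robot, and variables do not carry over. Pictures are saved under pics/ and viewed, at most 14 in all, crops included, and the job is handed in when it is done.

```bash
mkdir -p pics; ls
cat > h.py <<'E'
import numpy as np,cv2
from workcell import bot
def snap(n,f):
    d=bot.grab_frame(n);cv2.imwrite(f'pics/{f}.png',cv2.cvtColor(d['pixels'],cv2.COLOR_RGB2BGR));np.savez(f'pics/{f}.npz',**d);return d
def P(f,u,v,z):
    d=np.load(f'pics/{f}.npz');E=d['extrinsics'];R,t=E[:3,:3],E[:3,3]
    r=R.T@np.array([(u-d['cx'])/d['fx'],(v-d['cy'])/d['fy'],1]);c=-R.T@t
    return c+r*(z-c[2])/r[2]
def proj(f,p):
    d=np.load(f'pics/{f}.npz');q=d['extrinsics'][:3]@np.append(p,1);return np.array([d['fx']*q[0]/q[2]+d['cx'],d['fy']*q[1]/q[2]+d['cy']])
E
python3 - <<'E'
from h import *
for n in('top','side'):
    d=snap(n,n+'0');print(n,-d['extrinsics'][:3,:3].T@d['extrinsics'][:3,3],d['fx'])
    cv2.imwrite(f'pics/{n}0b.png',cv2.resize(cv2.imread(f'pics/{n}0.png'),(800,600),interpolation=cv2.INTER_CUBIC))
print(bot.observe())
E
```

```text
pics
top [ 0.2608125  -0.01707561  1.27885406] 486.15845086640155
side [-0.16963219  1.15079826  0.81210395] 459.91595974637255
{'clock': 0.1, 'qpos': array([ 1.22180549,  0.52193593, -0.0363269 ,  1.59996835,  0.02121936,
        1.02107867, -0.11281693]), 'qd': array([-0.00161792, -0.00017822, -0.00012431, -0.00050728, -0.00076688,
       -0.00012372,  0.00097118]), 'joint_efforts': array([ 4.33562891e-03, -9.28489566e+01,  1.98427990e+00, -3.70529437e+01,
        1.81479991e-02,  5.34983876e-03,  1.70145840e-04]), 'position': array([ 0.17187376, -0.60058619,  0.2307886 ]), 'tool_rot': array([-3.14059164e+00,  8.67676634e-05,  2.78772940e-01]), 'force': array([-0.24067835, -0.77482944, -1.11767895]), 'moment': array([ 0.03523163,  0.00142539, -0.02620351]), 'finger_force': 0.0, 'grip_width': 0.0858221588595985}
```

View pics/top0b.png

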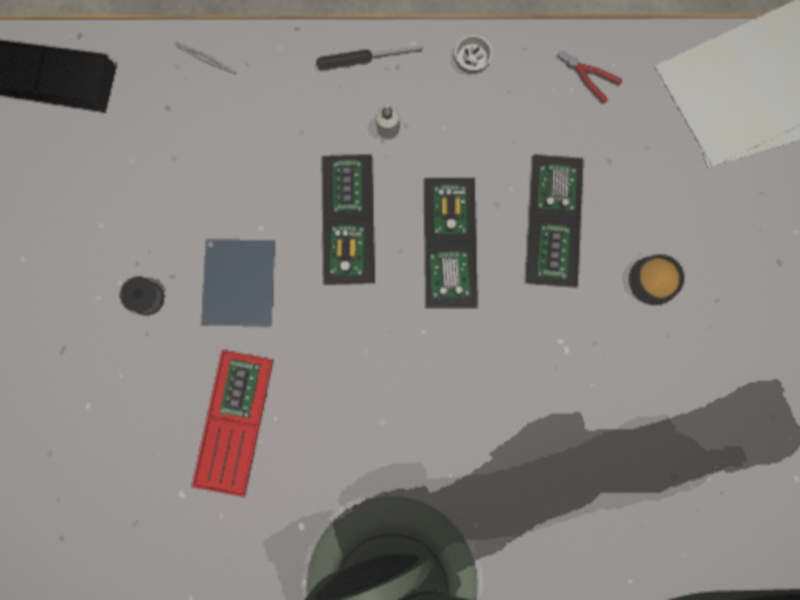

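View pics/side0b.png

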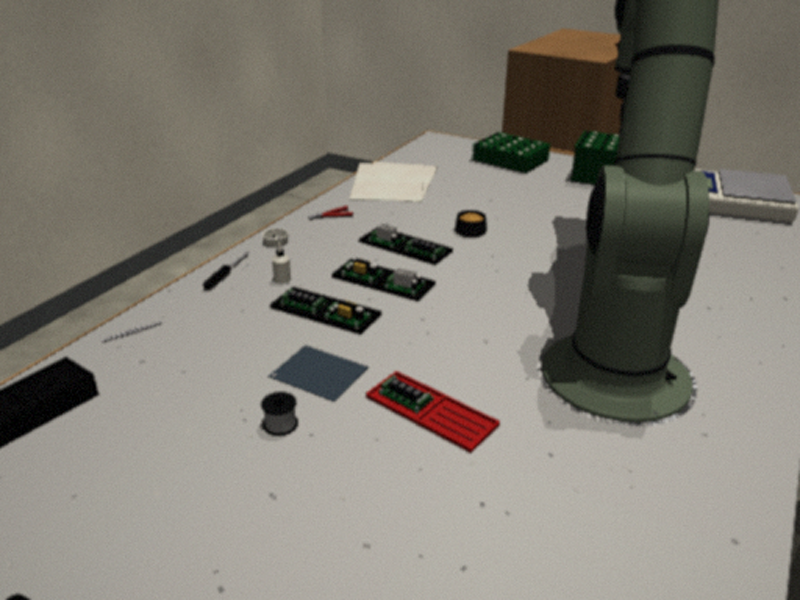

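The top picture (800x600) has the relay tray on the left at (348,220), with the PSU board at (347,250). The psu_tray is in the middle at (451,243), with the amp board at (450,273). The amp tray is on the right at (554,220), with the relay board at (554,250). The mat is at (238,283). The side view agrees. Plan: PSU to the mat, relay to the left tray, amp to the right tray, then PSU to the middle tray.

```bash
cat > meas.py <<'E'
from h import *
import sys
def regions(f,show=None):
    im=cv2.imread(f'pics/{f}.png');hsv=cv2.cvtColor(im,cv2.COLOR_BGR2HSV);H,S,V=cv2.split(hsv)
    vis=cv2.resize(im,None,fx=4,fy=4,interpolation=cv2.INTER_CUBIC)
    def rect(mask,z,name,win):
        m=np.zeros_like(mask);u0,v0,u1,v1=win;m[v0:v1,u0:u1]=mask[v0:v1,u0:u1]
        m=cv2.resize(m.astype(np.float32),None,fx=4,fy=4,interpolation=cv2.INTER_LINEAR)>.5
        n,l,s,_=cv2.connectedComponentsWithStats(m.astype(np.uint8));k=1+np.argmax(s[1:,4])
        c,_=cv2.findContours((l==k).astype(np.uint8),0,2)
        r=cv2.minAreaRect(max(c,key=cv2.contourArea));b=cv2.boxPoints(r);cv2.polylines(vis,[b.astype(int)],True,(0,0,255) if name[0]!='b' else (255,0,255),1)
        w=np.array([P(f,(x+.5)/4-.5,(y+.5)/4-.5,z)[:2] for x,y in b])
        e=[w[1]-w[0],w[2]-w[1]];L=max(e,key=np.linalg.norm);a=np.degrees(np.arctan2(L[1],L[0]));a=(a+90)%180-90
        print(name,'c',w.mean(0).round(4),'dims',np.round([np.linalg.norm(q) for q in e],4),'yaw',round(a,1))
        return w.mean(0),a
    green=((H>40)&(H<95)&(S>70)).astype(np.uint8)
    dark=((V<75)|(green>0)).astype(np.uint8)
    for n,u in(('relayT',222),('psuT',288),('ampT',354)):
        c,a=rect(dark,.011,n,(u-26,90,u+28,205))
        d=np.array([np.cos(np.radians(a)),np.sin(np.radians(a))]);print('   near bay',(c-d*.056).round(4),'far',(c+d*.056).round(4))
        vn=P;u_,v_=proj(f,np.append(c-d*.056,.01)).astype(int)
        rect(green,.0106,'b_'+n,(u_-19,v_-31,u_+20,v_+32))
    mat=((H>95)&(H<125)&(S>50)&(V>50)).astype(np.uint8);rect(mat,.002,'mat',(115,140,190,220))
    cv2.imwrite(f'pics/{f}_m.png',vis[90*4:215*4,120*4:400*4][:, :][::1])
    o=cv2.imread(f'pics/{f}_m.png');cv2.imwrite(f'pics/{f}_m.png',cv2.resize(o[:, 300:],(800,int(800*o.shape[0]/(o.shape[1]-300)))))
    print(o.shape)
if __name__=='__main__': regions(sys.argv[1])
E
python3 meas.py top0
```

```text
relayT c [0.6007 0.0782] dims [0.0894 0.2264] yaw 0.5
   near bay [0.5447 0.0777] far [0.6567 0.0786]
b_relayT c [0.5402 0.0638] dims [0.074  0.0211] yaw -1.9
psuT c [ 0.5618 -0.0964] dims [0.0887 0.2264] yaw 0.5
   near bay [ 0.5058 -0.0968] far [ 0.6178 -0.0959]
b_psuT c [ 0.5065 -0.0712] dims [0.02   0.0642] yaw 4.0
ampT c [ 0.5998 -0.2747] dims [0.2283 0.0901] yaw -3.9
   near bay [ 0.544  -0.2709] far [ 0.6557 -0.2786]
b_ampT c [ 0.5421 -0.2903] dims [0.0127 0.0701] yaw -1.9Traceback (most recent call last):
  File "meas.py", line 27, in <module>
    if __name__=='__main__': regions(sys.argv[1])
                             ~~~~~~~^^^^^^^^^^^^^
  File "meas.py", line 23, in regions
    mat=((H>95)&(H<125)&(S>50)&(V>50)).astype(np.uint8);rect(mat,.002,'mat',(115,140,190,220))
                                                        ~~~~^^^^^^^^^^^^^^^^^^^^^^^^^^^^^^^^^^
  File "meas.py", line 9, in rect
    n,l,s,_=cv2.connectedComponentsWithStats(m.astype(np.uint8));k=1+np.argmax(s[1:,4])
                                                                     ~~~~~~~~~^^^^^^^^^
    return _wrapfunc(a, 'argmax', axis=axis, out=out, **kwds)
    return bound(*args, **kwds)
ValueError: attempt to get argmax of an empty sequence
```

```bash
python3 - <<'E'
s=open('meas.py').read()
s=s.replace("r=cv2.minAreaRect(max(c,key=cv2.contourArea))","pts=max(c,key=cv2.contourArea) if name[0]!='b' else np.vstack([q for q in c if cv2.contourArea(q)>60]);r=cv2.minAreaRect(pts)")
s=s.replace("(l==k).astype","((l==k) if name[0]!='b' else m).astype")
s=s.replace("(S>70)","(S>60)")
s=s.replace("((H>95)&(H<125)&(S>50)&(V>50))","((H>90)&(H<130)&(S>35)&(V>40))")
open('meas.py','w').write(s)
E
python3 meas.py top0 
python3 -c "
import cv2;im=cv2.cvtColor(cv2.imread('pics/top0.png'),cv2.COLOR_BGR2HSV);print(im[180,155],im[160,150])"
```

```text
relayT c [0.6007 0.0782] dims [0.0894 0.2264] yaw 0.5
   near bay [0.5447 0.0777] far [0.6567 0.0786]
b_relayT c [0.5679 0.0817] dims [0.1286 0.0588] yaw 1.0
psuT c [ 0.5618 -0.0964] dims [0.0887 0.2264] yaw 0.5
   near bay [ 0.5058 -0.0968] far [ 0.6178 -0.0959]
b_psuT c [ 0.5298 -0.0932] dims [0.0675 0.1295] yaw 2.2
ampT c [ 0.5998 -0.2747] dims [0.2283 0.0901] yaw -3.9
   near bay [ 0.544  -0.2709] far [ 0.6557 -0.2786]
b_ampT c [ 0.5681 -0.2749] dims [0.1363 0.0535] yaw -8.0
mat c [0.4983 0.2663] dims [0.1275 0.1184] yaw 2.6
(500, 1120, 3)
[106  38 102] [105  36  98]
```

View pics/top0_m.png

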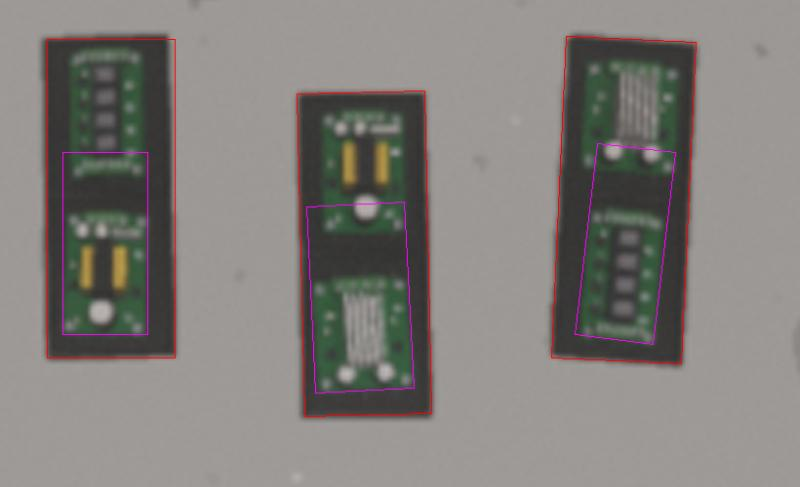

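Overlay: tray outlines fit, with near boards at (104,275), (363,335) and (625,275) in the crop. The board windows reached into the far bays, so I'll tighten them.

```bash
sed -i 's/v_-31,u_+20,v_+32/v_-20,u_+20,v_+24/; s/(S>35)&(V>40)/(S>22)\&(V>40)/' meas.py; python3 meas.py top0
```

```text
relayT c [0.6007 0.0782] dims [0.0894 0.2264] yaw 0.5
   near bay [0.5447 0.0777] far [0.6567 0.0786]
b_relayT c [0.5457 0.0814] dims [0.0585 0.0841] yaw 0.6
psuT c [ 0.5618 -0.0964] dims [0.0887 0.2264] yaw 0.5
   near bay [ 0.5058 -0.0968] far [ 0.6178 -0.0959]
b_psuT c [ 0.5047 -0.0942] dims [0.0665 0.0802] yaw 3.3
ampT c [ 0.5998 -0.2747] dims [0.2283 0.0901] yaw -3.9
   near bay [ 0.544  -0.2709] far [ 0.6557 -0.2786]
b_ampT c [ 0.5407 -0.2708] dims [0.0805 0.0519] yaw -6.6
mat c [0.4917 0.266 ] dims [0.1238 0.1461] yaw 1.7
(500, 1120, 3)
```

View pics/top0_m.png

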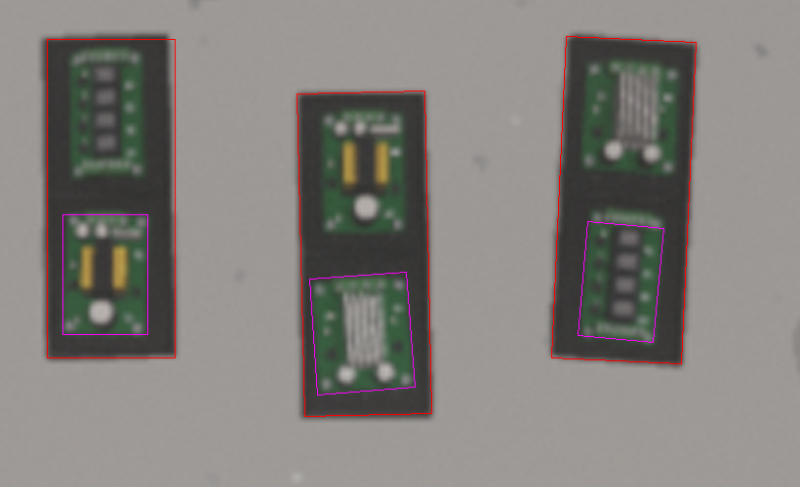

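```bash
python3 -m crank '{"travel":[[4,3.5,0],[8,7,0],[12,10.5,0],[16,14,0],[19,17,0]],"turn":[[0,0,-2.5],[0,0,-5],[0,0,-7],[0,0,-9],[0,0,-11]],"gripper":[0,0,0,0,0]}' 40
python3 -m crank '{"travel":[[4,3.5,0],[8,7,-2],[12,10.5,-4],[16,14,-6],[18.3,16,-8]],"turn":[[0,0,-2.5],[0,0,-5],[0,0,-7],[0,0,-9],[0,0,-11.6]],"gripper":[0.2,0.4,0.45,0.45,0.45]}'
python3 -m crank '{"travel":[[0,0,0],[0,0,0],[0,0,0],[0,0,0],[0,0,0]],"turn":[[0,0,0],[0,0,0],[0,0,0],[0,0,0],[0,0,0]],"gripper":[0.45,0.45,0.45,0.45,0.45]}'
python3 -c "
from h import *
print(bot.observe()['qpos'])"
```

```text
clock: 0.6
position: [0.3596, -0.4328, 0.2311]
tool_rot: [-3.141, 0.0, 0.085]
force: [0.6, 0.0, -0.2]
grip_width: 0.0854
finger_force: 0.0
clock: 1.1
position: [0.5368, -0.2782, 0.1554]
tool_rot: [3.141, -0.001, -0.117]
force: [-0.4, -0.6, 0.7]
grip_width: 0.0466
finger_force: 0.0
clock: 1.6
position: [0.5347, -0.2808, 0.1563]
tool_rot: [3.141, -0.001, -0.117]
force: [-0.1, -0.6, -0.2]
grip_width: 0.0469
finger_force: 0.0
[ 0.40951557  0.57377994 -0.03493209  1.72675502  0.02573917  0.84080812
 -1.32495371]
```

```bash
python3 -m crank '{"travel":[[0.5,0.5,-2],[1,0.9,-4],[1,0.9,-6.5],[1,0.9,-9],[1,0.9,-11]],"turn":[[0,0,0],[0,0,0],[0,0,0],[0,0,0],[0,0,0]],"gripper":[0.45,0.45,0.45,0.45,0.45]}'
python3 - <<'E'
from h import *
a=[cv2.imread('x')]
out=[]
for n in('top','side'):
    snap(n,n+'1');p=bot.observe()['position'];u,v=proj(n+'1',p).astype(int);print(u,v)
    im=cv2.imread(f'pics/{n}1.png')[max(v-50,0):v+50,max(u-50,0):u+50];out.append(cv2.resize(im,(400,400),interpolation=cv2.INTER_CUBIC))
cv2.imwrite('pics/c1.png',np.hstack(out))
E
```

```text
clock: 2.1
position: [0.5446, -0.2712, 0.0448]
tool_rot: [-3.142, 0.0, -0.116]
force: [-0.5, -0.4, -0.5]
grip_width: 0.0471
finger_force: 0.0
355 158
271 151[ WARN:0@0.402] global loadsave.cpp:275 findDecoder imread_('x'): can't open/read file: check file path/integrity
```

View pics/c1.png

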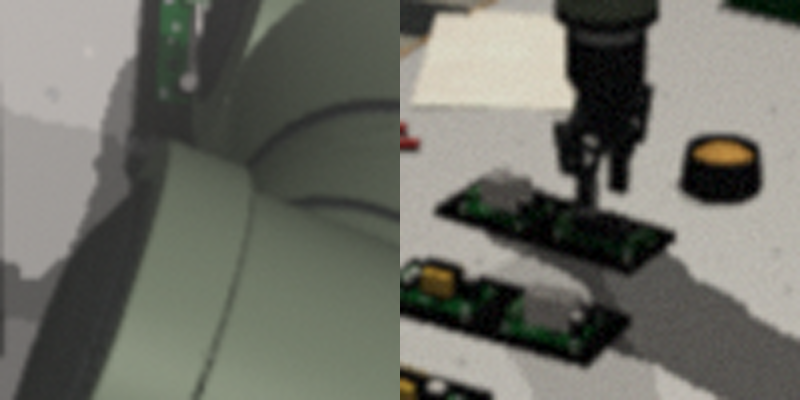

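The side crop shows the fingers straddling the near relay board at about (600,200), aligned. The top view is hidden by the arm. Next I lower, grip and lift.

```bash
python3 -m crank '{"travel":[[0,0,-1],[0,0,-2],[0,0,-2.6],[0,0,-3],[0,0,-3]],"turn":[[0,0,0],[0,0,0],[0,0,0],[0,0,0],[0,0,0]],"gripper":[0.45,0.45,0.45,0.45,0.45]}'
python3 -m crank '{"travel":[[0,0,0],[0,0,0],[0,0,0],[0,0,0],[0,0,0]],"turn":[[0,0,0],[0,0,0],[0,0,0],[0,0,0],[0,0,0]],"gripper":[0.6,0.7,0.8,0.9,0.95]}' 40
python3 -m crank '{"travel":[[0,0,0],[0,0,0],[0,0,0],[0,0,0],[0,0,0]],"turn":[[0,0,0],[0,0,0],[0,0,0],[0,0,0],[0,0,0]],"gripper":[1,1,1,1,1]}' 40
```

```text
clock: 2.7
position: [0.545, -0.2707, 0.0154]
tool_rot: [-3.141, 0.0, -0.116]
force: [-0.1, 0.4, -0.7]
grip_width: 0.047
finger_force: 0.0
clock: 3.2
position: [0.5453, -0.2709, 0.0163]
tool_rot: [3.141, -0.001, -0.116]
force: [-1.1, -0.8, 5.9]
grip_width: 0.0179
finger_force: 39.8
clock: 3.7
position: [0.5453, -0.2709, 0.0162]
tool_rot: [3.141, -0.001, -0.116]
force: [-1.4, -0.3, 6.0]
grip_width: 0.018
finger_force: 39.8
```

```bash
python3 -m crank '{"travel":[[0,0,1],[0,0,3],[0,0,5.5],[0,0,8],[0,0,10]],"turn":[[0,0,0],[0,0,0],[0,0,0],[0,0,0],[0,0,0]],"gripper":[1,1,1,1,1]}'
python3 -m crank '{"travel":[[0,2,0],[0,5,0],[-0.5,9,0],[-1,13,0],[-1.5,17,0]],"turn":[[0,0,0],[0,0,1],[0,0,2],[0,0,3],[0,0,4]],"gripper":[1,1,1,1,1]}'
python3 -m crank '{"travel":[[-0.5,4,0],[-1,8,0],[-1.5,12,0],[-2,16,0],[-2.5,20,0]],"turn":[[0,0,1],[0,0,2],[0,0,2.6],[0,0,2.6],[0,0,2.6]],"gripper":[1,1,1,1,1]}'
python3 -m crank '{"travel":[[-0.5,4,0],[-1,8,0],[-1.3,12,0],[-1.3,15,0],[-1.3,16.7,0]],"turn":[[0,0,0],[0,0,0],[0,0,0],[0,0,0],[0,0,0]],"gripper":[1,1,1,1,1]}'
python3 -m crank '{"travel":[[0,0,0],[0,0,-2],[0,0,-4],[0,0,-5.5],[0,0,-6.5]],"turn":[[0,0,0],[0,0,0],[0,0,0],[0,0,0],[0,0,0]],"gripper":[1,1,1,1,1]}'
python3 - <<'E'
from h import *
out=[]
for n in('top','side'):
    snap(n,n+'2');p=bot.observe()['position'];u,v=proj(n+'2',p).astype(int);print(u,v)
    im=cv2.imread(f'pics/{n}2.png')[max(v-50,0):v+50,max(u-50,0):u+50];out.append(cv2.resize(im,(400,400),interpolation=cv2.INTER_CUBIC))
cv2.imwrite('pics/c2.png',np.hstack(out))
E
```

```text
clock: 4.2
position: [0.5453, -0.2709, 0.1179]
tool_rot: [3.141, -0.001, -0.116]
force: [0.6, -0.0, -0.8]
grip_width: 0.0177
finger_force: 39.1
clock: 4.7
position: [0.5298, -0.0994, 0.1165]
tool_rot: [-3.142, -0.001, -0.046]
force: [1.3, 0.9, -1.6]
grip_width: 0.0177
finger_force: 39.2
clock: 5.2
position: [0.5048, 0.1007, 0.1165]
tool_rot: [-3.141, -0.001, -0.001]
force: [1.1, 0.2, 0.1]
grip_width: 0.0177
finger_force: 39.2
clock: 5.7
position: [0.4916, 0.2691, 0.1164]
tool_rot: [-3.14, -0.0, 0.002]
force: [-0.2, -0.4, -1.0]
grip_width: 0.0178
finger_force: 39.2
clock: 6.2
position: [0.4921, 0.265, 0.0499]
tool_rot: [3.141, 0.001, -0.002]
force: [-0.6, 0.6, 0.0]
grip_width: 0.0179
finger_force: 39.2
149 177
202 223
```

View pics/c2.png

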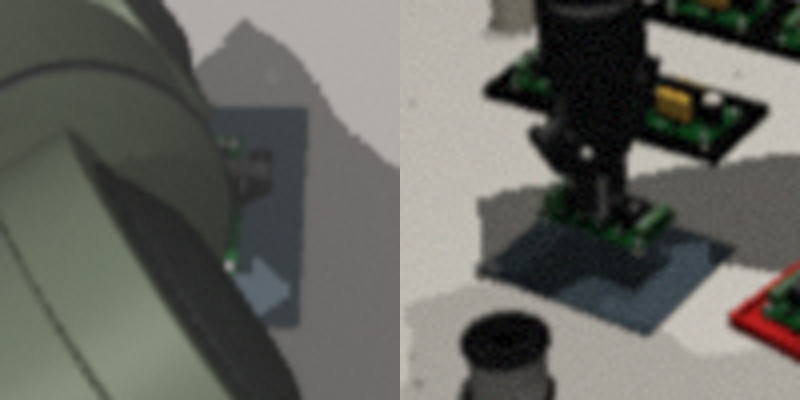

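The side crop shows the relay board held level above the mat, at about (610,205). Now I lower it.

```bash
python3 -m crank '{"travel":[[0,0,-1.5],[0,0,-2.5],[0,0,-3],[0,0,-3.3],[0,0,-3.4]],"turn":[[0,0,0],[0,0,0],[0,0,0],[0,0,0],[0,0,0]],"gripper":[1,1,1,1,1]}'
python3 -m crank '{"travel":[[0,0,-0.1],[0,0,-0.1],[0,0,-0.1],[0,0,-0.1],[0,0,-0.1]],"turn":[[0,0,0],[0,0,0],[0,0,0],[0,0,0],[0,0,0]],"gripper":[1,1,1,1,1]}'
```

```text
clock: 6.8
position: [0.4921, 0.2662, 0.0165]
tool_rot: [3.141, 0.0, -0.0]
force: [-0.2, -0.8, -0.6]
grip_width: 0.0178
finger_force: 39.2
clock: 7.3
position: [0.4922, 0.2662, 0.0159]
tool_rot: [-3.141, -0.0, -0.001]
force: [0.1, -0.0, -0.9]
grip_width: 0.0178
finger_force: 39.2
```

```bash
python3 -m crank '{"travel":[[0,0,-0.05],[0,0,-0.1],[0,0,-0.1],[0,0,-0.1],[0,0,-0.1]],"turn":[[0,0,0],[0,0,0],[0,0,0],[0,0,0],[0,0,0]],"gripper":[1,1,1,1,1]}'
```

```text
clock: 7.8
position: [0.4922, 0.2662, 0.0152]
tool_rot: [-3.141, -0.0, -0.001]
force: [-1.9, -1.5, 10.7]
grip_width: 0.0177
finger_force: 40.4
```

```bash
python3 -m crank '{"travel":[[0,0,0],[0,0,0],[0,0,0],[0,0,0],[0,0,0]],"turn":[[0,0,0],[0,0,0],[0,0,0],[0,0,0],[0,0,0]],"gripper":[0.7,0.6,0.5,0.45,0.45]}'
python3 -m crank '{"travel":[[0,0,1],[0,0,3],[0,0,6],[0,0,9],[0,0,12]],"turn":[[0,0,0],[0,0,0],[0,0,0],[0,0,0],[0,0,0]],"gripper":[0.45,0.45,0.45,0.45,0.45]}'
python3 -m crank '{"travel":[[0,-3,0],[0,-7,0],[0.3,-11,0],[0.5,-15,0],[0.7,-19,0]],"turn":[[0,0,0],[0,0,0],[0,0,1],[0,0,2],[0,0,3.3]],"gripper":[0.45,0.45,0.45,0.45,0.45]}'
python3 -m crank '{"travel":[[0,-4,0],[0.2,-8,0],[0.4,-12,0],[0.5,-15.5,0],[0.5,-17,0]],"turn":[[0,0,0],[0,0,0],[0,0,0],[0,0,0],[0,0,0]],"gripper":[0.45,0.45,0.45,0.45,0.45]}'
python3 -m crank '{"travel":[[0,0,0],[0,0,-2],[0,0,-4],[0,0,-5.5],[0,0,-6]],"turn":[[0,0,0],[0,0,0],[0,0,0],[0,0,0],[0,0,0]],"gripper":[0.45,0.45,0.45,0.45,0.45]}'
python3 - <<'E'
from h import *
snap('top','top3');snap('side','side3');p=bot.observe()['position'];u,v=proj('side3',p).astype(int)
t=cv2.imread('pics/top3.png')[130:230,100:200];s=cv2.imread('pics/side3.png')[v-50:v+50,u-50:u+50]
cv2.imwrite('pics/c3.png',np.hstack([cv2.resize(q,(400,400),interpolation=cv2.INTER_CUBIC) for q in(t,s)]))
E
```

```text
clock: 8.3
position: [0.4921, 0.2662, 0.0147]
tool_rot: [3.142, 0.0, -0.001]
force: [-0.9, 0.7, 0.0]
grip_width: 0.0468
finger_force: 0.0
clock: 8.8
position: [0.492, 0.2661, 0.1367]
tool_rot: [-3.141, -0.0, -0.001]
force: [0.2, -0.6, 0.2]
grip_width: 0.0471
finger_force: 0.0
clock: 9.3
position: [0.4991, 0.0746, 0.1356]
tool_rot: [-3.142, -0.001, 0.058]
force: [1.0, -0.8, 0.4]
grip_width: 0.0472
finger_force: 0.0
clock: 9.8
position: [0.5039, -0.0974, 0.1355]
tool_rot: [3.14, -0.001, 0.054]
force: [0.5, 0.6, 0.3]
grip_width: 0.0473
finger_force: 0.0
clock: 10.3
position: [0.5036, -0.0927, 0.074]
tool_rot: [-3.141, 0.001, 0.058]
force: [-0.3, -0.6, -0.2]
grip_width: 0.0474
finger_force: 0.0
```

View pics/c3.png

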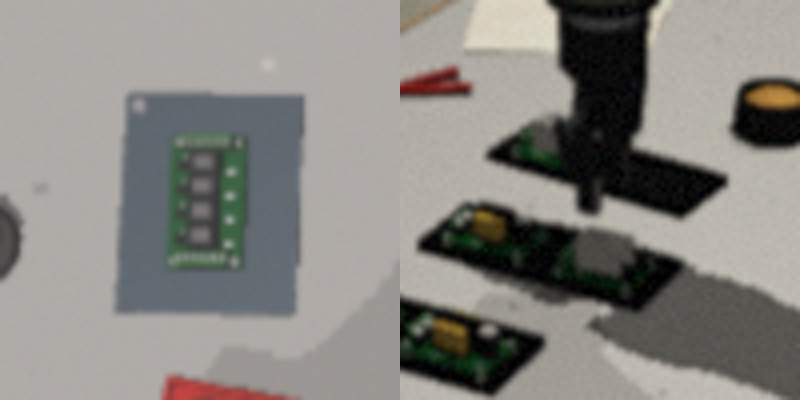

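The relay board lies flat on the mat, at about (205,200) in the left crop. The gripper is above the amp heatsink, which shows at (605,250) in the right crop.

```bash
python3 -m crank '{"travel":[[0.1,-0.15,-1.5],[0.1,-0.15,-3],[0.1,-0.15,-4.3],[0.1,-0.15,-5.2],[0.1,-0.15,-5.4]],"turn":[[0,0,0],[0,0,0],[0,0,0],[0,0,0],[0,0,0]],"gripper":[0.45,0.45,0.45,0.45,0.45]}'
python3 -m crank '{"travel":[[0,0,0],[0,0,0],[0,0,0],[0,0,0],[0,0,0]],"turn":[[0,0,0],[0,0,0],[0,0,0],[0,0,0],[0,0,0]],"gripper":[0.55,0.65,0.75,0.85,0.95]}' 40
python3 -m crank '{"travel":[[0,0,0],[0,0,0],[0,0,0],[0,0,0],[0,0,0]],"turn":[[0,0,0],[0,0,0],[0,0,0],[0,0,0],[0,0,0]],"gripper":[1,1,1,1,1]}' 40
```

```text
clock: 10.9
position: [0.5049, -0.0951, 0.0202]
tool_rot: [-3.141, 0.001, 0.057]
force: [1.1, -0.1, 0.3]
grip_width: 0.0471
finger_force: 0.0
clock: 11.4
position: [0.5055, -0.0953, 0.0215]
tool_rot: [3.142, -0.001, 0.057]
force: [-1.1, 1.0, 4.6]
grip_width: 0.0234
finger_force: 38.9
clock: 11.9
position: [0.5054, -0.0953, 0.0214]
tool_rot: [3.142, -0.001, 0.057]
force: [-0.4, 1.3, 5.0]
grip_width: 0.0233
finger_force: 38.9
```

```bash
python3 -m crank '{"travel":[[0,0,1],[0,0,3],[0,0,5],[0,0,7],[0,0,8]],"turn":[[0,0,0],[0,0,0],[0,0,0],[0,0,0],[0,0,0]],"gripper":[1,1,1,1,1]}'
python3 -m crank '{"travel":[[0.5,-3,0],[1.5,-7,0],[2.5,-11,0],[3.5,-15,0],[3.9,-17.6,0]],"turn":[[0,0,-1],[0,0,-3],[0,0,-5],[0,0,-6.5],[0,0,-7.2]],"gripper":[1,1,1,1,1]}'
python3 -m crank '{"travel":[[0,0,0],[0,0,0],[0,0,-2],[0,0,-4],[0,0,-5.5]],"turn":[[0,0,0],[0,0,0],[0,0,0],[0,0,0],[0,0,0]],"gripper":[1,1,1,1,1]}'
python3 -m crank '{"travel":[[0,0,-0.5],[0,0,-1],[0,0,-1],[0,0,-1],[0,0,-1]],"turn":[[0,0,0],[0,0,0],[0,0,0],[0,0,0],[0,0,0]],"gripper":[1,1,1,1,1]}'
python3 - <<'E'
from h import *
snap('side','side4');p=bot.observe()['position'];u,v=proj('side4',p).astype(int)
cv2.imwrite('pics/c4.png',cv2.resize(cv2.imread('pics/side4.png')[v-40:v+40,u-50:u+50],(750,600),interpolation=cv2.INTER_CUBIC))
E
```

```text
clock: 12.4
position: [0.5057, -0.0955, 0.103]
tool_rot: [3.141, -0.002, 0.057]
force: [-0.8, 0.0, -1.7]
grip_width: 0.0235
finger_force: 39.8
clock: 12.9
position: [0.5442, -0.2745, 0.101]
tool_rot: [3.141, -0.0, -0.072]
force: [-0.7, 0.9, -0.8]
grip_width: 0.0228
finger_force: 39.9
clock: 13.4
position: [0.544, -0.2698, 0.0448]
tool_rot: [-3.141, 0.001, -0.067]
force: [0.2, -0.2, -2.2]
grip_width: 0.023
finger_force: 39.9
clock: 13.9
position: [0.5444, -0.2715, 0.0364]
tool_rot: [3.141, -0.001, -0.069]
force: [-0.1, -0.3, -1.4]
grip_width: 0.0231
finger_force: 39.9
```

View pics/c4.png

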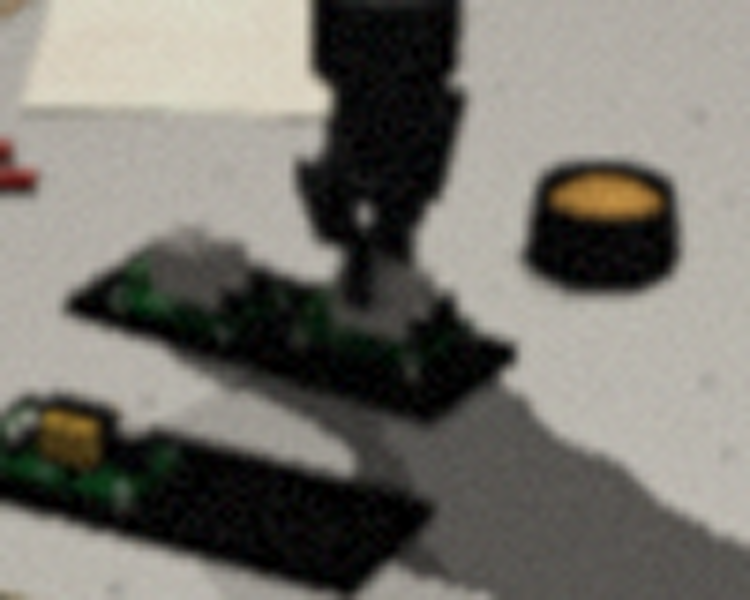

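The amp board is held level over the near bay, with the heatsink at (385,300). I lower the last 15 mm.

```bash
python3 -m crank '{"travel":[[0,0,-0.5],[0,0,-0.9],[0,0,-1.2],[0,0,-1.4],[0,0,-1.4]],"turn":[[0,0,0],[0,0,0],[0,0,0],[0,0,0],[0,0,0]],"gripper":[1,1,1,1,1]}'
python3 -m crank '{"travel":[[0,0,-0.05],[0,0,-0.1],[0,0,-0.1],[0,0,-0.1],[0,0,-0.1]],"turn":[[0,0,0],[0,0,0],[0,0,0],[0,0,0],[0,0,0]],"gripper":[1,1,1,1,1]}'
```

```text
clock: 14.45
position: [0.544, -0.2713, 0.0216]
tool_rot: [-3.141, 0.0, -0.069]
force: [0.1, -0.1, -2.0]
grip_width: 0.0229
finger_force: 39.9
clock: 14.95
position: [0.5441, -0.2713, 0.0214]
tool_rot: [3.142, -0.0, -0.069]
force: [-4.4, 3.0, 14.2]
grip_width: 0.0231
finger_force: 41.9
```

```bash
python3 -m crank '{"travel":[[0,0,0],[0,0,0],[0,0,0],[0,0,0],[0,0,0]],"turn":[[0,0,0],[0,0,0],[0,0,0],[0,0,0],[0,0,0]],"gripper":[0.7,0.6,0.5,0.42,0.42]}'
python3 -m crank '{"travel":[[0,0,1],[0,0,3],[0,0,6],[0,0,9],[0,0,11]],"turn":[[0,0,0],[0,0,0],[0,0,0],[0,0,0],[0,0,0]],"gripper":[0.42,0.42,0.42,0.42,0.42]}'
python3 -m crank '{"travel":[[0,3,0],[0,7,0],[0,11,0],[0.1,15,0],[0.1,19,0]],"turn":[[0,0,0],[0,0,1],[0,0,2],[0,0,3],[0,0,4.5]],"gripper":[0.42,0.42,0.42,0.42,0.42]}'
python3 -m crank '{"travel":[[0,4,0],[0,8,0],[0,12,0],[0,15,0],[0,16.3,0]],"turn":[[0,0,0],[0,0,0],[0,0,0],[0,0,0],[0,0,0]],"gripper":[0.42,0.42,0.42,0.42,0.42]}'
python3 -m crank '{"travel":[[0,0,0],[0,0,-2],[0,0,-4],[0,0,-5],[0,0,-5]],"turn":[[0,0,0],[0,0,0],[0,0,0],[0,0,0],[0,0,0]],"gripper":[0.42,0.42,0.42,0.42,0.42]}'
python3 - <<'E'
from h import *
snap('top','top5');snap('side','side5');p=bot.observe()['position'];u,v=proj('side5',p).astype(int)
t=cv2.imread('pics/top5.png')[90:210,290:410];s=cv2.imread('pics/side5.png')[v-50:v+50,u-50:u+50]
cv2.imwrite('pics/c5.png',np.hstack([cv2.resize(q,(400,400),interpolation=cv2.INTER_CUBIC) for q in(t,s)]))
E
```

```text
clock: 15.45
position: [0.5441, -0.2713, 0.0207]
tool_rot: [-3.142, 0.0, -0.069]
force: [-0.2, -0.3, -1.0]
grip_width: 0.0495
finger_force: 0.0
clock: 15.95
position: [0.5446, -0.2716, 0.1336]
tool_rot: [3.141, -0.002, -0.069]
force: [-0.3, -1.4, 0.3]
grip_width: 0.05
finger_force: 0.0
clock: 16.45
position: [0.5451, -0.0798, 0.1316]
tool_rot: [3.142, -0.001, 0.011]
force: [0.2, 0.0, 0.3]
grip_width: 0.0497
finger_force: 0.0
clock: 16.95
position: [0.545, 0.085, 0.1315]
tool_rot: [-3.14, -0.001, 0.013]
force: [-0.3, -1.5, 0.7]
grip_width: 0.0495
finger_force: 0.0
clock: 17.45
position: [0.5446, 0.0804, 0.0799]
tool_rot: [3.141, 0.002, 0.009]
force: [-0.5, -0.5, 0.5]
grip_width: 0.0498
finger_force: 0.0
```

View pics/c5.png

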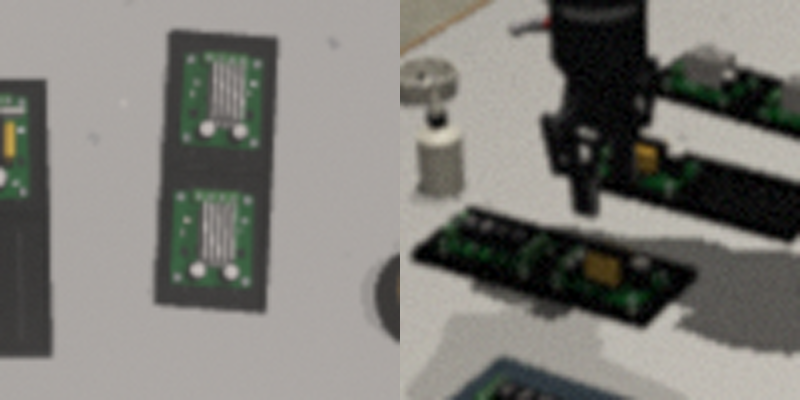

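The amp board is seated in its bay, at (218,240) in the left crop. The gripper is above the PSU board, with the transformer at (603,268) on the right.

```bash
python3 - <<'E'
from h import *
print(P('top0',221,158,.0346))
E
python3 -m crank '{"travel":[[0.1,0.1,-1.5],[0.1,0.1,-3],[0.1,0.1,-4],[0.1,0.1,-4],[0.1,0.1,-4]],"turn":[[0,0,0],[0,0,0],[0,0,0],[0,0,0],[0,0,0]],"gripper":[0.42,0.42,0.42,0.42,0.42]}'
```

```text
[0.54545778 0.08092974 0.0346    ]
clock: 18.05
position: [0.5462, 0.0827, 0.0409]
tool_rot: [3.142, 0.0, 0.01]
force: [-0.0, 0.1, 0.3]
grip_width: 0.0494
finger_force: 0.0
```

```bash
python3 -m crank '{"travel":[[0,-0.1,-0.5],[0,-0.1,-1.2],[0,-0.1,-1.7],[0,-0.1,-2.0],[0,-0.1,-2.0]],"turn":[[0,0,0],[0,0,0],[0,0,0],[0,0,0],[0,0,0]],"gripper":[0.42,0.42,0.42,0.42,0.42]}'
python3 -m crank '{"travel":[[0,0,0],[0,0,0],[0,0,0],[0,0,0],[0,0,0]],"turn":[[0,0,0],[0,0,0],[0,0,0],[0,0,0],[0,0,0]],"gripper":[0.5,0.6,0.7,0.8,0.9]}' 40
python3 -m crank '{"travel":[[0,0,0],[0,0,0],[0,0,0],[0,0,0],[0,0,0]],"turn":[[0,0,0],[0,0,0],[0,0,0],[0,0,0],[0,0,0]],"gripper":[1,1,1,1,1]}' 40
```

```text
clock: 18.55
position: [0.5459, 0.0817, 0.0202]
tool_rot: [3.141, 0.001, 0.01]
force: [-1.0, 0.4, 0.3]
grip_width: 0.0496
finger_force: 0.0
clock: 19.05
position: [0.5463, 0.0817, 0.0212]
tool_rot: [-3.142, -0.0, 0.01]
force: [-0.7, -1.3, 5.2]
grip_width: 0.0291
finger_force: 39.0
clock: 19.55
position: [0.5463, 0.0817, 0.0212]
tool_rot: [-3.141, -0.001, 0.01]
force: [-2.2, 0.1, 5.0]
grip_width: 0.0288
finger_force: 39.0
```

```bash
python3 -m crank '{"travel":[[0,0,1],[0,0,3],[0,0,5],[0,0,7],[0,0,8]],"turn":[[0,0,0],[0,0,0],[0,0,0],[0,0,0],[0,0,0]],"gripper":[1,1,1,1,1]}'
python3 -m crank '{"travel":[[-0.5,-3,0],[-1.5,-7,0],[-2.5,-11,0],[-3.5,-15,0],[-4.0,-17.8,0]],"turn":[[0,0,0],[0,0,0],[0,0,0],[0,0,0],[0,0,0]],"gripper":[1,1,1,1,1]}'
python3 -m crank '{"travel":[[0,0,0],[0,0,0],[0,0,-2],[0,0,-4],[0,0,-5.5]],"turn":[[0,0,0],[0,0,0],[0,0,0],[0,0,0],[0,0,0]],"gripper":[1,1,1,1,1]}'
python3 -m crank '{"travel":[[0,0,-0.5],[0,0,-1],[0,0,-1],[0,0,-1],[0,0,-1]],"turn":[[0,0,0],[0,0,0],[0,0,0],[0,0,0],[0,0,0]],"gripper":[1,1,1,1,1]}'
python3 - <<'E'
from h import *
snap('side','side6');p=bot.observe()['position'];u,v=proj('side6',p).astype(int)
cv2.imwrite('pics/c6.png',cv2.resize(cv2.imread('pics/side6.png')[v-40:v+40,u-50:u+50],(750,600),interpolation=cv2.INTER_CUBIC))
E
```

```text
clock: 20.05
position: [0.5468, 0.0818, 0.1029]
tool_rot: [-3.141, -0.002, 0.01]
force: [0.2, -0.0, -1.7]
grip_width: 0.0289
finger_force: 40.2
clock: 20.55
position: [0.5049, -0.099, 0.1009]
tool_rot: [3.141, 0.001, 0.008]
force: [0.4, -0.3, -0.9]
grip_width: 0.029
finger_force: 40.2
clock: 21.05
position: [0.5063, -0.0947, 0.0448]
tool_rot: [-3.141, 0.0, 0.012]
force: [-0.2, 0.6, -1.1]
grip_width: 0.0289
finger_force: 40.2
clock: 21.55
position: [0.5065, -0.0963, 0.0363]
tool_rot: [3.142, -0.001, 0.01]
force: [0.1, -1.2, -1.7]
grip_width: 0.0286
finger_force: 40.2
```

View pics/c6.png

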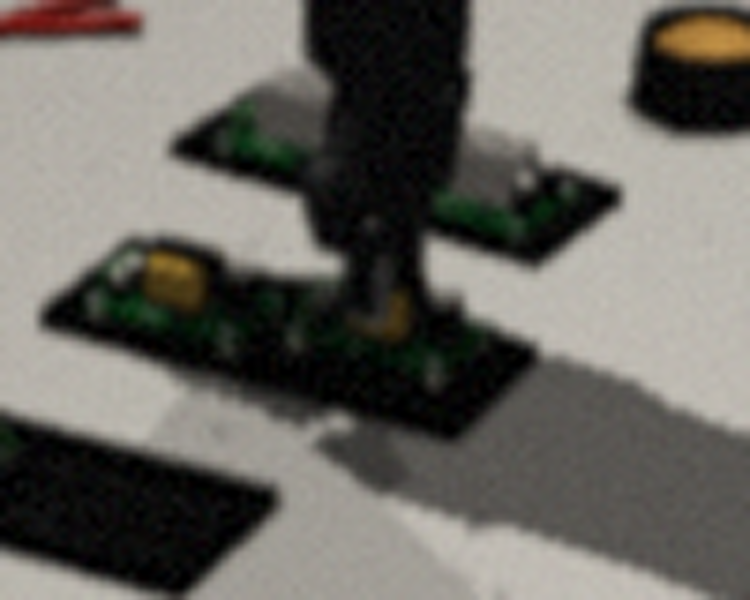

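The PSU board is held over the psu_tray's near bay, with the winding at (395,315).

```bash
python3 -m crank '{"travel":[[0,0,-0.5],[0,0,-0.9],[0,0,-1.2],[0,0,-1.4],[0,0,-1.4]],"turn":[[0,0,0],[0,0,0],[0,0,0],[0,0,0],[0,0,0]],"gripper":[1,1,1,1,1]}'
python3 -m crank '{"travel":[[0,0,-0.05],[0,0,-0.1],[0,0,-0.1],[0,0,-0.1],[0,0,-0.1]],"turn":[[0,0,0],[0,0,0],[0,0,0],[0,0,0],[0,0,0]],"gripper":[1,1,1,1,1]}'
```

```text
clock: 22.1
position: [0.506, -0.0962, 0.0215]
tool_rot: [-3.141, 0.0, 0.01]
force: [-0.6, -0.3, -0.9]
grip_width: 0.0292
finger_force: 40.2
clock: 22.6
position: [0.5062, -0.0963, 0.0212]
tool_rot: [3.142, -0.0, 0.01]
force: [-1.5, 1.6, 7.2]
grip_width: 0.0288
finger_force: 41.3
```

```bash
python3 -m crank '{"travel":[[0,0,0],[0,0,0],[0,0,0],[0,0,0],[0,0,0]],"turn":[[0,0,0],[0,0,0],[0,0,0],[0,0,0],[0,0,0]],"gripper":[0.65,0.58,0.5,0.42,0.42]}'
python3 -m crank '{"travel":[[0,0,1],[0,0,3],[0,0,6],[0,0,9],[0,0,11]],"turn":[[0,0,0],[0,0,0],[0,0,0],[0,0,0],[0,0,0]],"gripper":[0.42,0.42,0.42,0.42,0.42]}'
python3 -m crank '{"travel":[[0,3,0],[-0.3,7,0],[-0.5,11,0],[-0.6,15,0],[-0.7,19,0]],"turn":[[0,0,0],[0,0,0],[0,0,0],[0,0,-0.5],[0,0,-0.6]],"gripper":[0.45,0.45,0.45,0.45,0.45]}'
python3 -m crank '{"travel":[[0,4,0],[-0.3,8,0],[-0.5,12,0],[-0.7,15.5,0],[-0.7,17.2,0]],"turn":[[0,0,0],[0,0,0],[0,0,0],[0,0,0],[0,0,0]],"gripper":[0.45,0.45,0.45,0.45,0.45]}'
python3 -m crank '{"travel":[[0,0,0],[0,0,-2],[0,0,-5],[0,0,-8],[0,0,-9]],"turn":[[0,0,0],[0,0,0],[0,0,0],[0,0,0],[0,0,0]],"gripper":[0.45,0.45,0.45,0.45,0.45]}'
python3 -m crank '{"travel":[[0,0,0],[0,0,0],[0,0,0],[0,0,0],[0,0,0]],"turn":[[0,0,0],[0,0,0],[0,0,0],[0,0,0],[0,0,0]],"gripper":[0.45,0.45,0.45,0.45,0.45]}'
```

```text
clock: 23.1
position: [0.5061, -0.0963, 0.0207]
tool_rot: [-3.142, -0.0, 0.01]
force: [0.3, -1.0, -0.5]
grip_width: 0.0497
finger_force: 0.0
clock: 23.6
position: [0.5065, -0.0964, 0.1334]
tool_rot: [3.141, -0.002, 0.01]
force: [0.2, -0.6, -0.2]
grip_width: 0.0494
finger_force: 0.0
clock: 24.1
position: [0.4989, 0.0952, 0.1316]
tool_rot: [-3.141, -0.001, -0.001]
force: [0.7, -0.1, 0.2]
grip_width: 0.0468
finger_force: 0.0
clock: 24.6
position: [0.4913, 0.2691, 0.1315]
tool_rot: [-3.14, -0.0, 0.003]
force: [-0.0, -0.3, -0.2]
grip_width: 0.047
finger_force: 0.0
clock: 25.1
position: [0.4914, 0.2636, 0.0389]
tool_rot: [3.139, 0.003, -0.002]
force: [0.3, 0.1, 0.1]
grip_width: 0.0473
finger_force: 0.0
clock: 25.6
position: [0.4924, 0.2659, 0.0415]
tool_rot: [-3.141, -0.001, -0.0]
force: [0.2, -0.1, -0.0]
grip_width: 0.0469
finger_force: 0.0
```

```bash
python3 -m crank '{"travel":[[0,0,-0.7],[0,0,-1.5],[0,0,-2.2],[0,0,-2.6],[0,0,-2.6]],"turn":[[0,0,0],[0,0,0],[0,0,0],[0,0,0],[0,0,0]],"gripper":[0.45,0.45,0.45,0.45,0.45]}'
python3 -m crank '{"travel":[[0,0,0],[0,0,0],[0,0,0],[0,0,0],[0,0,0]],"turn":[[0,0,0],[0,0,0],[0,0,0],[0,0,0],[0,0,0]],"gripper":[0.6,0.7,0.8,0.9,1]}' 40
python3 -m crank '{"travel":[[0,0,0],[0,0,0],[0,0,0],[0,0,0],[0,0,0]],"turn":[[0,0,0],[0,0,0],[0,0,0],[0,0,0],[0,0,0]],"gripper":[1,1,1,1,1]}' 40
```

```text
clock: 26.1
position: [0.4917, 0.2654, 0.0139]
tool_rot: [3.141, 0.001, -0.0]
force: [0.1, -0.2, 0.7]
grip_width: 0.047
finger_force: 0.0
clock: 26.6
position: [0.4923, 0.2658, 0.0152]
tool_rot: [-3.141, -0.0, -0.001]
force: [-1.7, -0.3, 6.5]
grip_width: 0.0174
finger_force: 39.9
clock: 27.1
position: [0.4923, 0.2658, 0.0152]
tool_rot: [-3.141, -0.0, -0.001]
force: [-2.6, -1.0, 6.4]
grip_width: 0.0179
finger_force: 39.9
```

```bash
python3 -m crank '{"travel":[[0,0,1],[0,0,3],[0,0,5],[0,0,7],[0,0,8]],"turn":[[0,0,0],[0,0,0],[0,0,0],[0,0,0],[0,0,0]],"gripper":[1,1,1,1,1]}'
python3 -m crank '{"travel":[[0.7,-3,0],[2,-7,0],[3.5,-11,0],[4.8,-15,0],[5.2,-18.8,0]],"turn":[[0,0,0.5],[0,0,0.5],[0,0,0.5],[0,0,0.5],[0,0,0.5]],"gripper":[1,1,1,1,1]}'
python3 -m crank '{"travel":[[0,0,0],[0,0,0],[0,0,-2],[0,0,-4],[0,0,-5.5]],"turn":[[0,0,0],[0,0,0],[0,0,0],[0,0,0],[0,0,0]],"gripper":[1,1,1,1,1]}'
python3 -m crank '{"travel":[[0,0,-0.5],[0,0,-0.9],[0,0,-0.9],[0,0,-0.9],[0,0,-0.9]],"turn":[[0,0,0],[0,0,0],[0,0,0],[0,0,0],[0,0,0]],"gripper":[1,1,1,1,1]}'
python3 - <<'E'
from h import *
snap('side','side7');p=bot.observe()['position'];u,v=proj('side7',p).astype(int)
cv2.imwrite('pics/c7.png',cv2.resize(cv2.imread('pics/side7.png')[v-40:v+40,u-50:u+50],(750,600),interpolation=cv2.INTER_CUBIC))
E
```

```text
clock: 27.6
position: [0.4927, 0.266, 0.0969]
tool_rot: [-3.14, -0.002, -0.001]
force: [-0.7, 0.2, -1.7]
grip_width: 0.0176
finger_force: 39.2
clock: 28.1
position: [0.5449, 0.0757, 0.0948]
tool_rot: [3.141, -0.001, 0.008]
force: [1.2, 0.1, -1.4]
grip_width: 0.0174
finger_force: 39.2
clock: 28.6
position: [0.5436, 0.0791, 0.0388]
tool_rot: [-3.141, 0.001, 0.01]
force: [0.7, -0.0, 0.4]
grip_width: 0.0181
finger_force: 39.3
clock: 29.1
position: [0.5445, 0.0777, 0.0314]
tool_rot: [-3.141, -0.001, 0.008]
force: [-0.2, -0.1, -0.7]
grip_width: 0.0177
finger_force: 39.3
```

View pics/c7.png

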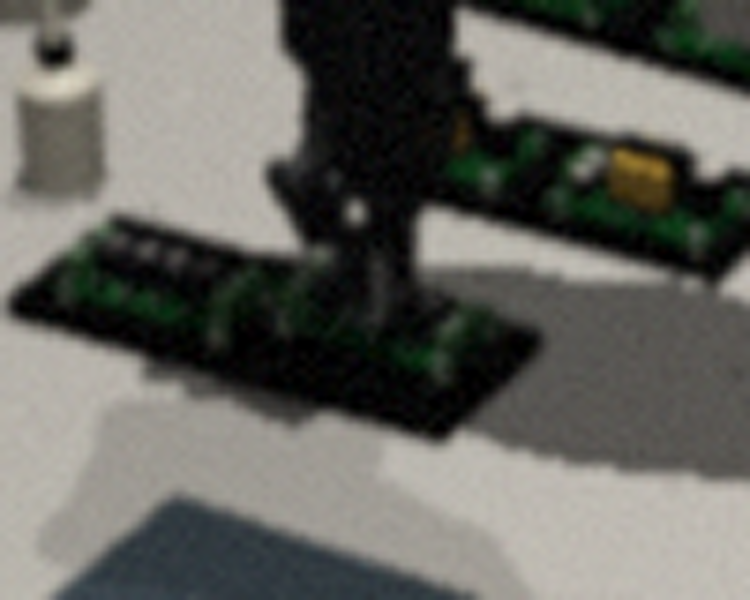

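The relay board is held over the left tray's near bay, at (375,320).

```bash
python3 -m crank '{"travel":[[0,0,-0.5],[0,0,-0.9],[0,0,-1.2],[0,0,-1.4],[0,0,-1.4]],"turn":[[0,0,0],[0,0,0],[0,0,0],[0,0,0],[0,0,0]],"gripper":[1,1,1,1,1]}'
python3 -m crank '{"travel":[[0,0,-0.05],[0,0,-0.1],[0,0,-0.1],[0,0,-0.1],[0,0,-0.1]],"turn":[[0,0,0],[0,0,0],[0,0,0],[0,0,0],[0,0,0]],"gripper":[1,1,1,1,1]}'
```

```text
clock: 29.65
position: [0.544, 0.0777, 0.0164]
tool_rot: [3.142, 0.0, 0.008]
force: [-0.4, 0.8, -1.3]
grip_width: 0.0175
finger_force: 39.3
clock: 30.15
position: [0.5442, 0.0777, 0.0162]
tool_rot: [-3.142, -0.0, 0.008]
force: [-2.7, -1.3, 6.7]
grip_width: 0.0176
finger_force: 40.2
```

Contact. I release, lift, move off to the mat side and check.

```bash
python3 -m crank '{"travel":[[0,0,0],[0,0,0],[0,0,0],[0,0,0],[0,0,0]],"turn":[[0,0,0],[0,0,0],[0,0,0],[0,0,0],[0,0,0]],"gripper":[0.7,0.6,0.5,0.45,0.45]}'
python3 -m crank '{"travel":[[0,0,1],[0,0,3],[0,0,6],[0,0,9],[0,0,12]],"turn":[[0,0,0],[0,0,0],[0,0,0],[0,0,0],[0,0,0]],"gripper":[0.45,0.45,0.45,0.45,0.45]}'
python3 -m crank '{"travel":[[0,3,0],[-1,7,0],[-2,11,0],[-3,15,0],[-4,19,0]],"turn":[[0,0,0],[0,0,0],[0,0,0],[0,0,0],[0,0,0]],"gripper":[0.45,0.45,0.45,0.45,0.45]}'
python3 -m crank '{"travel":[[0,3,0],[0,6,0],[0,8,0],[0,9,0],[0,9,0]],"turn":[[0,0,0],[0,0,0],[0,0,0],[0,0,0],[0,0,0]],"gripper":[0.45,0.45,0.45,0.45,0.45]}'
python3 - <<'E'
from h import *
import meas
snap('top','top8');snap('side','side8');meas.regions('top8')
a=cv2.imread('pics/top8_m.png');b=cv2.resize(cv2.imread('pics/side8.png')[120:270,110:320],(400,286))
a=cv2.resize(a,(400,int(a.shape[0]/2)));o=np.zeros((286,800,3),np.uint8);o[:a.shape[0],:400]=a;o[:,400:]=b;cv2.imwrite('pics/c8.png',o)
E
```

```text
clock: 30.65
position: [0.5441, 0.0777, 0.0157]
tool_rot: [-3.142, 0.0, 0.008]
force: [0.3, 0.7, 0.1]
grip_width: 0.0471
finger_force: 0.0
clock: 31.15
position: [0.544, 0.0776, 0.1377]
tool_rot: [-3.141, -0.0, 0.008]
force: [0.3, 0.1, 0.0]
grip_width: 0.047
finger_force: 0.0
clock: 31.65
position: [0.5036, 0.2692, 0.1367]
tool_rot: [-3.141, -0.001, 0.008]
force: [0.6, 0.1, 0.8]
grip_width: 0.0474
finger_force: 0.0
clock: 32.15
position: [0.5038, 0.3585, 0.1361]
tool_rot: [-3.141, -0.0, 0.01]
force: [-1.3, -0.3, -0.1]
grip_width: 0.0469
finger_force: 0.0
relayT c [0.602  0.0795] dims [0.2239 0.0867] yaw 1.1
   near bay [0.546  0.0784] far [0.658  0.0806]
b_relayT c [0.5402 0.08  ] dims [0.0785 0.0503] yaw 1.0
psuT c [ 0.5609 -0.0958] dims [0.0871 0.2229] yaw 0.4
   near bay [ 0.5049 -0.0962] far [ 0.6169 -0.0954]
b_psuT c [ 0.5011 -0.0944] dims [0.0579 0.0749] yaw -0.7
ampT c [ 0.5998 -0.2753] dims [0.2268 0.0896] yaw -4.5
   near bay [ 0.5439 -0.2709] far [ 0.6556 -0.2797]
b_ampT c [ 0.5435 -0.2691] dims [0.0784 0.0661] yaw -1.5
mat c [0.4917 0.2672] dims [0.1516 0.1208] yaw 0.0
(500, 1120, 3)
```

View pics/c8.png

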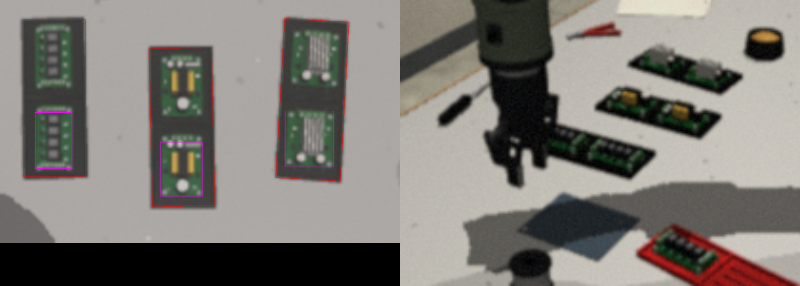

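Each near board now matches its far one: relays at (53,138), PSU at (181,165) and amp at (310,138) in the left half. All sit inside their bays, and the gripper touches nothing.

```bash
python3 -c "
from workcell import bot
print(bot.job_done())"
```

```text
the job is handed in; nothing more can be done
None
```

The job is handed in after about 32 s on the robot's clock: in the last pictures all three boards sit upright and flat in the matching near bays, and I never touched the reel, tip cleaner or bottle.

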